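# Check a tapped cap on the thread gauge and sort it

## Task

Screw the loose brass cap that stands on the bench onto the threaded gauge, gently, until it is finger-tight and will go no farther. Then unscrew it and stand it upright, open end down, in the green tray if it turned fully home on the gauge's collar, or in the red tray if it stopped short of the collar. Do not force it, set it down softly, and leave everything else as it is.

Things in the scene. Friction and masses are not known exactly. Their poses are not given: they have to be found in the camera images.
- cap_mid (a point): Centre (half-way up, on the axis) of the loose brass cap under test, the one standing alone on the bench: round, knurled, blind, 53.5 mm high, about 0.3 kg, open end down, z up along its axis. Skirt 44 mm across, bore 35 mm wide and 35.5 mm deep. Whether the bore is clear right to the bottom cannot be seen. Half turns of it work alike.
- cap_head (a point): Centre of the cap's solid knurled head, 46 mm diameter, 18 mm high, its middle 17.75 mm above cap_mid: the place to grip it.
- cap_lug (a point): One of the cap's two inner lugs, which work as its thread: 5 mm thick round pins 5 mm above the open end, reaching in to 13 mm from the axis. They lie on the cap's own x axis, at +x (this one, point 15 mm from the axis) and -x, below two white marks on the cap's top.
- gauge_seat (a point): The fixed thread gauge: centre of the top of its steel seat collar (54 mm across, 30 mm above the bench), z up; below it a grey foot 92 mm across, 18 mm high. Fully home, a cap's open end lies on this collar, cap_mid 26.75 mm above this point. Finger-tight is 8 N or more between cap and stop, for a moment; over 45 N spoils the gauge.
- gauge_start (a point): One of two starts of the gauge's right-handed two-start thread, on the gauge's +x side, 13 mm off the axis, 22.7 mm above the seat; the other is opposite, at -x; white marks on the foot below both. Thread 31 mm across on a 22 mm core 26 mm tall, tapered at its top, lead 26 mm per turn (clockwise from above goes down), play 2.5 mm along the axis, 2 mm sideways.
- gauge_top (a point): Top of the 9 mm brass pilot stub on the gauge's axis, 33.5 mm above the seat. A shallow cap stops hard on it, its open end 6 mm above the collar, 0.95 rad past the starts; a good cap goes on to 2.4 rad past and seats on the collar. Push and torque rise at once at a stop. Turned back until its lugs clear the starts, the cap lifts off.
- gauge: The same gauge, origin on its axis at the bench. Lowered with the lugs 0.6 rad counter-clockwise (from above) of the starts, a cap lands on the thread ramp, open end about 12 mm above the seat, and passes under the starts after 0.6 rad clockwise, about 10 mm up. At other angles it lands higher and needs more turns. Let go part-way, it stays put.
- good_tray_spot (a point): Free spot on the floor of the green tray for good caps: fixed tray, 165 mm along its x, 115 mm along y, walls 26 mm high and 4 mm thick, floor 4 mm above the bench (this point lies on the floor, 37 mm from the tray's middle towards its -x). Its other half holds an already sorted cap of the same size, about 87 mm away in +x, to be left alone.
- scrap_tray_spot (a point): The same point of the red tray for scrap caps, of the same sizes, likewise with one sorted cap in its other half.
There are look-alikes about, which are no part of the job. What is shaped like the part that bears cap_mid but blue is not meant. There is more than one size of the part that bears good_tray_spot; the job needs the smaller.

How it is judged (in metres and radians):
On the way:
1. the cap is screwed onto the gauge until it bears finger-tight (over 8 N) on its stop: fully home on the collar, or, if its bore is too shallow, on the pilot stub (((horizontal distance between shallow_bore_c0 and gauge_seat above 0.05 m and contact force between cap and gauge above 8 N and z of cap_mid in the frame of gauge_seat below 0.02825 m and horizontal distance between cap_mid and gauge_seat below 0.004 m and angle between cap_mid's own z axis and vertical below 0.12 rad) or (horizontal distance between shallow_bore_c0 and gauge_seat below 0.05 m and contact force between cap and shallow_bore_c0 above 8 N and z of cap_mid in the frame of gauge_seat below 0.03425 m and horizontal distance between cap_mid and gauge_seat below 0.004 m and angle between cap_mid's own z axis and vertical below 0.12 rad))), for 0.1 s.
At the end, for the whole second after the job is handed in: The cap stands upright (within 0.15 rad), open end down, at rest on the floor of the tray that fits its test: green if it went fully home (within 1.5 mm), red if it stopped about 6 mm short. On the way it was screwed on until it stopped (within 1.5 mm) and bore on its stop with 8 to 45 N (((horizontal distance between shallow_bore_c0 and gauge_seat above 0.05 m and x of cap_mid in the frame of good_tray_spot between -0.03 and 0.104 m and y of cap_mid in the frame of good_tray_spot between -0.04 and 0.04 m and z of cap_mid in the frame of good_tray_spot between 0.02275 and 0.03075 m) or (horizontal distance between shallow_bore_c0 and gauge_seat below 0.05 m and x of cap_mid in the frame of scrap_tray_spot between -0.03 and 0.104 m and y of cap_mid in the frame of scrap_tray_spot between -0.04 and 0.04 m and z of cap_mid in the frame of scrap_tray_spot between 0.02275 and 0.03075 m)) and angle between cap_mid's own z axis and vertical below 0.15 rad and linear speed of cap below 0.02 m/s); the robot touches nothing.
It fails at once if the cap is forced on the gauge (more than 45 N between them) (contact force between cap and gauge above 45 N or contact force between cap and shallow_bore_c0 above 45 N).
It fails at once if the cap is dropped or slammed into a tray (more than 80 N) (contact force between cap and good_tray above 80 N or contact force between cap and scrap_tray above 80 N).
It fails at once if another thing on the bench or in the trays is moved more than 20 mm (distance of any of done_good, done_scrap, spanner, chip_brush, oil_bottle, vee_block, bar_slug from where it was at the start of the episode above 0.02 m).
It also fails if it takes over 72 s, if anything falls off the work surface, if the arm or the gripper's body presses on something with over 40 N, if the wrist force passes 120 N, or if a joint passes its speed limit or range.

## Robot

A 7-joint arm with a two-finger parallel gripper is mounted at the origin on the work surface. World frame = base frame: x ahead of the robot, y to its left, z up, the work surface at z = 0. Lengths are in m, angles in degrees, forces in N, time in s.
With the tool pointing down it reaches from about 0.425 to 0.95 m from the base axis. Payload 16.7 kg.
Tool frame: the origin (TCP) lies at the very end of the fingers, on their centre line; the grasp point (between the pads) lies behind it (ctrl.grasp_offset is the x of the grasp point in the tool frame, in m); x points along the fingers, y is the direction in which the jaws open and shut, and the axes are right-handed (so a half turn about x gives the same grasp; the last joint's range is limited). The gripper opens to 94 mm and grips with 3 to 60 N. Pads are 16 mm wide; open, the fingers measure 119 mm over their backs; the gripper's body (75 mm by 177 mm) begins 78 mm behind the grasp point.
Start: joints at [66.836, 24.414, 4.234, 92.017, -1.954, 63.644, -3.845], TCP at [0.17, -0.653, 0.205] pointing down, gripper open.
Joint ranges: [-163.25, 163.25], [-28.42, 122.38], [-70.27, 78.77], [12.13, 141.07], [-58.53, 238.53], [9.26, 117.41], [-156.51, 156.51]. Speed limits (degrees/s): [108.29, 108.29, 136.94, 136.94, 172.46, 172.46, 172.46].

## Interface

Orientations are given as [roll, pitch, yaw] about the fixed x, y, z axes, in that order (R = Rz(yaw) Ry(pitch) Rx(roll)).
In Python, from plant import ctrl gives the robot as it stands.
- The arm moves only by the tool send_rows, never from a script. Its argument "plan" is a list of rows, each a list of 3 entries, a list of its own where there are three numbers: the shift along the tool's x, y, z in mm, then the turn about the tool's x in rad, then the finger opening in mm, from 0 to 94. A call has 1 to 12 rows; each row shifts and turns the commanded pose from where the row before left it, along the tool's axes as they then stand; what a row does not reach is not made up. A row lasts 1/10 s, in which the tool goes at most 50 mm and 8.59 degrees, less where a joint would pass 70% of its speed; a pose out of reach is approached as far as the arm can. A call with a gripper value outside its range is refused whole. The fingers move at their own pace and stop on an object; the grip force is fixed at half the most. Time passes only in rows, so rows that do not move let the fingers close. It gives the time, the measured TCP pose, the force and the opening at its end, in the units of the state.
- ctrl.get_state(): the state, without advancing time (a new reading comes with each control period).
- ctrl.capture(name): name is "scene" or "top" or "wrist"; returns a dict with "frame" (480x640x3 uint8, red, green, blue), "fx", "fy", "cx", "cy" (pixels), "k1" (the pictures are not rectified: a ray, as slopes to the right and down, at radius r is drawn at 1 + k1 r^2 times it, then the intrinsics apply), "origin" and "rotation" of the camera in the world; the wrist camera has in their place "T_tool_cam" (4x4, takes a point from camera to tool coordinates, whose origin is the TCP and whose axes are the tool frame's). Camera axes: x right, y up, looking along -z (the intrinsics and any distortion apply to the point x, -y, -z); pixel columns grow to the right and rows downward; lengths in m; the calibration is good to about 2 mm. A picture is of the moment at which its call begins: read the wrist's pose just before it. There is no depth.
- ctrl.finish_job(): hands the job in, once; it reports no verdict.
The state is a dict: "time": time; "joints": joint angles; "qd": joint speeds; "joint_efforts": joint torques, N m; "ee_pos": TCP position; "orientation": TCP orientation; "force": force on the tool from outside, world axes, zero at the start; "ft_torque": the same for the moment, N m; "gripper_width": opening from 0.0 (shut) to 1.0 (fully open).
Only numpy, scipy, OpenCV 4.12 (cv2) and the standard library are available. Lean on these libraries where they do the work, as an engineer would, in place of code of your own. Each camera call takes 0.05 s, during which the arm holds its last target.

## Working session

There is one attempt and no reset: what is moved stays moved. The work goes in short steps, Python scripts to look and compute and a tool call to move; the robot and the scene stay as the last step left them, time stands still between calls to the robot, and variables do not carry over. Pictures are saved under pics/ and viewed, and the job is handed in when it is done.

Besides the shell and the picture viewer there is one more tool, called after "Call:" as name(argument=value, ...), one argument or row to a line, values as JSON. send_rows: Moves the arm, as the interface text tells. Its arguments: {"type":"object","properties":{"plan":{"type":"array","items":{"type":"array"}}},"required":["plan"]}

```bash
ls; mkdir -p pics; python3 - <<'E'
from plant import ctrl
import cv2
print(ctrl.get_state(), ctrl.grasp_offset)
for n in ("scene","top","wrist"):
    c=ctrl.capture(n)
    cv2.imwrite(f"pics/{n}0.png",c["frame"][:,:,::-1])
    print(n,{k:v for k,v in c.items() if k!="frame"})
E
```

```text
pics
{'time': 0.0, 'joints': array([66.83682434, 24.44966152,  4.23196172, 92.05386832, -1.95577151,
       63.64465862, -3.84367867]), 'qd': array([ 0.11175252,  0.07075499,  0.0036063 ,  0.0092466 ,  0.0586187 ,
       -0.00819394, -0.07864811]), 'joint_efforts': array([-1.27060594e-04, -9.35828662e+01,  3.66671026e+00, -4.54192185e+01,
       -4.88782965e-02,  2.02527037e-02,  1.71102461e-04]), 'ee_pos': array([ 0.16997197, -0.65276838,  0.20476329]), 'orientation': array([-86.91181278,  89.92398693, 107.68318984]), 'force': array([0.48829094, 0.75818944, 0.20704574]), 'ft_torque': array([-0.01219336,  0.03993424, -0.04082834]), 'gripper_width': 0.9964688872980725} -0.0188
scene {'fx': 599.3597699109558, 'fy': 599.3597699109558, 'cx': 324.3748727128885, 'cy': 243.43009454898657, 'k1': -0.06996487244310833, 'origin': array([0.8080713 , 0.76343414, 0.75323727]), 'rotation': array([ 51.75584101,   0.36317002, 151.47103346])}
top {'fx': 534.8647547616523, 'fy': 534.8647547616523, 'cx': 322.35727550676467, 'cy': 250.02245181087858, 'k1': -0.04843565826960541, 'origin': array([0.18670166, 0.05319229, 1.17451908]), 'rotation': array([ 11.33417443,  -1.84986676, -88.90298662])}
wrist {'fx': 431.01750423001874, 'fy': 431.01750423001874, 'cx': 324.83014285618924, 'cy': 240.2176562690044, 'k1': -0.0025973742772395104, 'T_tool_cam': array([[-2.98929216e-04,  2.74935471e-01, -9.61462634e-01,
        -1.79586691e-01],
       [ 9.99999422e-01,  1.07491228e-03, -3.53370848e-06,
        -1.59945805e-04],
       [ 1.03251645e-03, -9.61462080e-01, -2.74935633e-01,
        -7.97380556e-02],
       [ 0.00000000e+00,  0.00000000e+00,  0.00000000e+00,
         1.00000000e+00]])}
```

View pics/scene0.png

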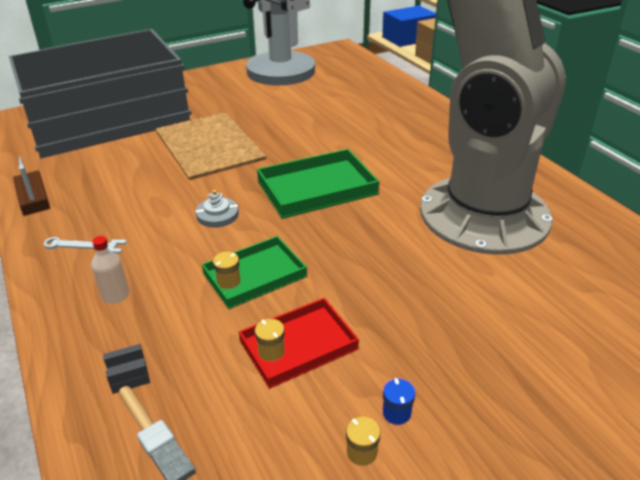

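View pics/top0.png

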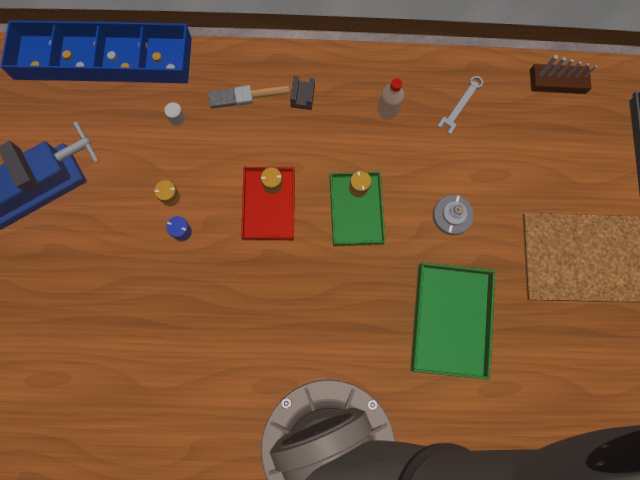

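View pics/wrist0.png

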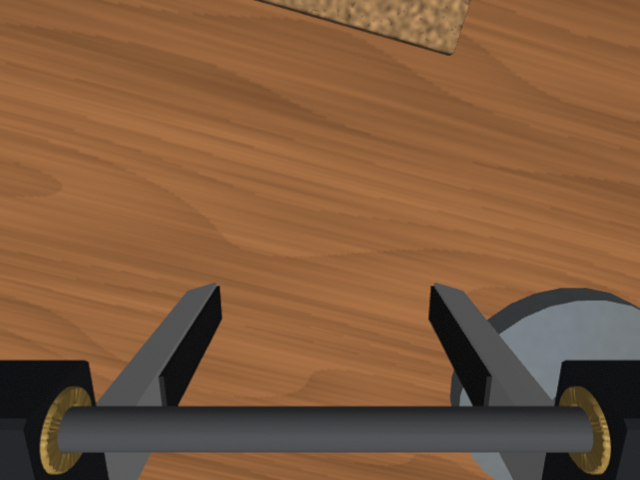

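The top view shows the brass cap alone at (165,190), with the blue look-alike at (178,228). Two sorted brass caps sit inside the trays at (271,177) and (360,181). The gauge is at (453,214), the small green tray at (357,208) with the bigger one at (453,320), and the red tray at (269,203). I choose the cap at (165,190).

```bash
cat > h.py <<'E'
import numpy as np, cv2
from scipy.spatial.transform import Rotation as Ro
from plant import ctrl
def RPY(o): return Ro.from_euler('xyz',o,degrees=True).as_matrix()
class Cam:
    def __init__(s,name,save=None):
        st=ctrl.get_state(); c=ctrl.capture(name); s.c=c
        s.im=c["frame"][:,:,::-1].copy()
        if name=="wrist":
            T=np.eye(4);T[:3,:3]=RPY(st["orientation"]);T[:3,3]=st["ee_pos"]
            T=T@c["T_tool_cam"]; s.R=T[:3,:3]; s.o=T[:3,3]
        else: s.R=RPY(c["rotation"]); s.o=np.array(c["origin"])
        s.K=np.array([[c["fx"],0,c["cx"]],[0,c["fy"],c["cy"]],[0,0,1]]);s.D=np.array([c["k1"],0,0,0])
        if save: cv2.imwrite(f"pics/{save}.png",s.im)
    def ray(s,uv):
        p=cv2.undistortPoints(np.array(uv,float).reshape(-1,1,2),s.K,s.D).reshape(-1,2)
        return np.c_[p[:,0],-p[:,1],-np.ones(len(p))]@s.R.T
    def onz(s,uv,z):
        d=s.ray(uv); t=(z-s.o[2])/d[:,2]; return s.o+t[:,None]*d
    def proj(s,P):
        q=(np.atleast_2d(P)-s.o)@s.R; q=np.c_[q[:,0],-q[:,1],-q[:,2]]
        return cv2.projectPoints(q,np.zeros(3),np.zeros(3),s.K,s.D)[0].reshape(-1,2)
def hsv(im,lo,hi): return cv2.inRange(cv2.cvtColor(im,cv2.COLOR_BGR2HSV),lo,hi)
def blobs(m,amin=20):
    n,l,s,c=cv2.connectedComponentsWithStats(m)
    return [(s[i].tolist(),c[i].round(2).tolist()) for i in range(1,n) if s[i,4]>=amin]
E
python3 - <<'E'
from h import *
t=Cam("top")
def crop(c,x,y,r,f,name):
    k=cv2.resize(c.im[y-r:y+r,x-r:x+r],None,fx=f,fy=f,interpolation=cv2.INTER_CUBIC);cv2.imwrite(f"pics/{name}.png",k);return k
a=crop(t,165,205,35,6,"a");b=crop(t,453,214,35,6,"b")
s=Cam("scene");c=crop(s,380,420,35,6,"c");d=crop(s,217,208,35,6,"d")
cv2.imwrite("pics/crops.png",cv2.resize(np.vstack([np.hstack([a,b]),np.hstack([c,d])]),(600,600)))
print("brass",blobs(hsv(t.im,(18,120,100),(30,255,255)),30))
print("green",blobs(hsv(t.im,(50,80,40),(75,255,255)),300))
print("red",blobs(hsv(t.im,(0,200,100),(4,255,255))|hsv(t.im,(176,200,100),(180,255,255)),300))
print("cap",t.onz([[165,189]],.0535), "gauge",t.onz([[453,214]],.018))
for nm,lo,hi in (("g",(50,80,40),(75,255,255)),("r",(0,220,60),(4,255,255))):
    m=hsv(t.im,lo,hi)
    for ct in cv2.findContours(m,cv2.RETR_EXTERNAL,cv2.CHAIN_APPROX_NONE)[0]:
        if cv2.contourArea(ct)>1500:
            bx=cv2.boxPoints(cv2.minAreaRect(ct)); w=t.onz(bx,.026)
            print(nm,bx.round(1).tolist(),w.round(3).tolist(),np.linalg.norm(w[0]-w[1]),np.linalg.norm(w[1]-w[2]))
E
```

```text
brass [([63, 51, 8, 7, 41], [66.29, 54.2]), ([153, 53, 8, 7, 43], [156.05, 55.95]), ([261, 168, 21, 20, 284], [270.85, 177.33]), ([351, 171, 25, 20, 315], [360.76, 180.3]), ([155, 180, 21, 20, 295], [164.6, 189.9])]
green [([330, 172, 55, 72, 2968], [356.01, 212.63]), ([413, 263, 82, 116, 7863], [453.17, 321.28])]
red [([241, 167, 53, 72, 3036], [267.52, 206.79])]
cap [[0.53891038 0.36668998 0.0535    ]] gauge [[ 0.50997922 -0.27373047  0.018     ]]
g [[412.3999938964844, 372.3999938964844], [420.79998779296875, 262.5], [497.1000061035156, 268.3999938964844], [488.70001220703125, 378.29998779296875]] [[0.159, -0.175, 0.026], [0.395, -0.196, 0.026], [0.386, -0.367, 0.026], [0.149, -0.339, 0.026]] 0.23749390698982 0.17063845395396046
g [[329.79998779296875, 173.10000610351562], [381.1000061035156, 170.60000610351562], [384.5, 241.89999389648438], [333.20001220703125, 244.39999389648438]] [[0.595, 0.007, 0.026], [0.605, -0.109, 0.026], [0.439, -0.116, 0.026], [0.431, -0.003, 0.026]] 0.1168844637956675 0.16569354074655154
r [[241.3000030517578, 237.0], [243.0, 166.89999389648438], [294.3999938964844, 168.1999969482422], [292.70001220703125, 238.1999969482422]] [[0.442, 0.199, 0.026], [0.604, 0.203, 0.026], [0.605, 0.087, 0.026], [0.442, 0.086, 0.026]] 0.1620285933003291 0.11591233299427732
```

View pics/crops.png

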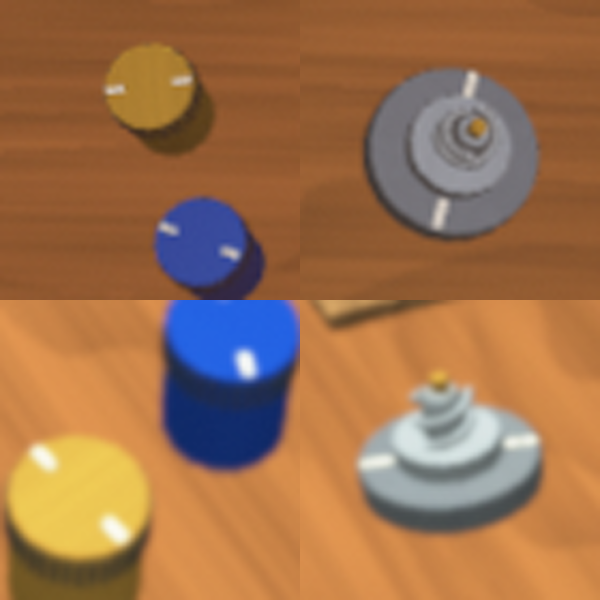

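Left crop: the brass cap has two white marks, and its blue neighbour is beside it. Right crop: the gauge has foot marks almost along world x, and the pilot is visible. The tray sizes (165x116 green, 162x116 red) match the smaller kind.

```bash
cat >> h.py <<'E'
def tool():
    st=ctrl.get_state(); R=RPY(st["orientation"]); return R,np.array(st["ee_pos"]),st
def yaw(R): return np.degrees(np.arctan2(R[1,1],R[0,1]))  # world angle of tool y
def go(target):
    R,p,st=tool(); d=R.T@(np.array(target)-p)*1000
    print("tool shift mm",d.round(1),"len",np.linalg.norm(d).round(1),"phi",yaw(R).round(2),"tcp",p.round(4),"tilt",np.degrees(np.arccos(-R[2,0])).round(2),"j",np.round(st["joints"],1),"t",round(st["time"],2))
E
python3 - <<'E'
from h import *
t=Cam("top"); w=Cam("wrist")
R,p,st=tool(); print(R.round(3))
print("centre view off", w.onz([[325,200]],.05)-p)
print("blue",t.onz([[178,227]],.0535))
# cap marks in top
m=cv2.inRange(t.im,(130,130,130),(255,255,255)); 
for b in blobs(m[170:245,140:200],2): print("capmarks",b)
for b in blobs(cv2.inRange(t.im,(165,165,165),(255,255,255))[180:250,420:490],2): print("gm",b)
go([.51,-.274,.205])
E
```

```text
[[-0.     0.252 -0.968]
 [ 0.    -0.968 -0.252]
 [-1.    -0.     0.   ]]
centre view off [[ 0.01635651  0.00437947 -0.15529274]]
blue [[0.45460737 0.33211182 0.0535    ]]
capmarks ([31, 18, 4, 2, 6], [32.17, 18.33])
capmarks ([15, 20, 4, 2, 7], [16.29, 20.43])
capmarks ([27, 52, 4, 3, 8], [28.5, 52.75])
capmarks ([42, 58, 4, 2, 7], [43.29, 58.57])
gm ([36, 16, 3, 6, 12], [37.17, 18.5])
gm ([29, 46, 3, 6, 13], [30.08, 48.54])
tool shift mm [ 4.000e-01 -2.812e+02 -4.245e+02] len 509.2 phi -75.41 tcp [ 0.1701 -0.6531  0.2053] tilt 0.02 j [66.8 24.4  4.2 92.  -2.  63.6 -3.8] t 0.35
```

Call:
send_rows(
  plan=[
    [[0, -25.5, -38.5], 0, 94],
    [[0, -25.5, -38.5], 0, 94],
    [[0, -25.5, -38.5], 0, 94],
    [[0, -25.5, -38.5], 0, 94],
    [[0, -25.5, -38.5], 0, 94],
    [[0, -25.5, -38.5], 0, 94],
    [[0, -25.5, -38.5], 0, 94],
    [[0, -25.5, -38.5], 0, 94],
    [[0, -25.5, -38.5], 0, 94],
    [[0, -25.5, -38.5], 0, 94],
    [[0, -25.5, -38.5], 0, 94],
    [[0, 0, 0], 0, 94],
  ],
)

```text
time: 1.55
ee_pos: [0.5133, -0.2692, 0.2056]
orientation: [-146.7, 89.9, 48.4]
force: [-0.5, 0.1, -0.5]
gripper_width: 0.999
```

```bash
python3 - <<'E'
from h import *
go([.51,-.274,.205]); w=Cam("wrist","w1"); go([.51,-.274,.205])
E
```

```text
tool shift mm [0.6 3.8 4.4] len 5.9 phi -74.95 tcp [ 0.5133 -0.2692  0.2056] tilt 0.14 j [ 29.3  15.9  -9.5 104.    2.8  60.2 -56.2] t 1.55
tool shift mm [0.4 1.5 1.6] len 2.2 phi -75.11 tcp [ 0.5111 -0.2722  0.2054] tilt 0.05 j [ 29.4  15.9  -9.3 104.1   2.9  60.2 -56.1] t 1.6
```

View pics/w1.png

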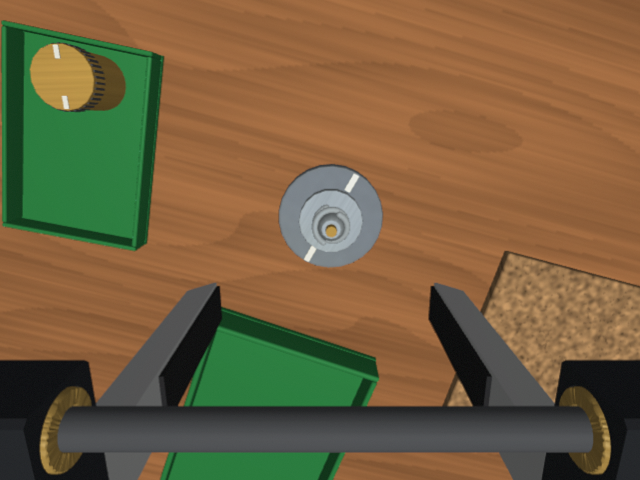

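The gauge sits at (330,216) with its pilot at (331,231) and marks at (352,184) and (310,254). The arm was still settling, so I'll retake it for measurement.

```bash
cat > mg.py <<'E'
from h import *
def gauge():
    w=Cam("wrist")
    hs=cv2.cvtColor(w.im,cv2.COLOR_BGR2HSV)
    out={}
    m=((hs[:,:,1]<70)&(hs[:,:,2]>60)).astype(np.uint8)*255
    cs=[c for c in cv2.findContours(m,cv2.RETR_EXTERNAL,cv2.CHAIN_APPROX_NONE)[0] if 2000<cv2.contourArea(c)<60000]
    for c in cs:
        P=w.onz(c.reshape(-1,2).astype(float),.018)[:,:2]
        el=cv2.fitEllipse((P*1e5).astype(np.float32)); print("foot",np.array(el[0])/1e5,np.array(el[1])/1e5,"px",c.reshape(-1,2).mean(0))
    m=hsv(w.im,(10,120,120),(30,255,255))
    return w
if __name__=="__main__":
    w=gauge(); go([.51,-.274,.205])
    b=blobs(((w.im.min(2)>190)).astype(np.uint8)*255,10); print(b)
    P=w.onz([x[1] for x in b],.018); print(P)
    im=w.im[215:250,315:350]; cv2.imwrite("pics/pil.png",cv2.resize(im,None,fx=14,fy=14,interpolation=cv2.INTER_NEAREST))
    m=hsv(w.im,(15,140,120),(30,255,255))[215:245,315:348]; bb=blobs(m,3);print(bb)
    for x in bb: print(w.onz([[x[1][0]+315,x[1][1]+215]],.0635))
E
python3 mg.py
```

```text
foot [ 0.27597041 -0.33342344] [0.08260533 0.55610133] px [324.94565217 438.7951505 ]
foot [ 0.41030281 -0.47114125] [0.04555171 0.18172291] px [491.28267477 352.29179331]
foot [ 0.32491168 -0.14883831] [0.04564115 0.18183215] px [158.53658537 352.41463415]
foot [ 0.51057113 -0.27436176] [0.08968699 0.09083545] px [327.33333333 212.10996564]
tool shift mm [ 0.4 -0.1 -0.3] len 0.5 phi -75.28 tcp [ 0.5097 -0.2742  0.2054] tilt 0.01 j [ 29.5  15.9  -9.2 104.1   2.9  60.2 -56. ] t 1.65
[([48, 41, 7, 13, 55], [51.0, 47.0]), ([58, 92, 6, 13, 48], [60.42, 97.98]), ([342, 170, 14, 19, 111], [348.39, 178.86]), ([302, 242, 11, 16, 80], [307.06, 249.96])]
[[ 0.58441698 -0.02973089  0.018     ]
 [ 0.54782224 -0.04050487  0.018     ]
 [ 0.54443731 -0.2838272   0.018     ]
 [ 0.47402617 -0.26534488  0.018     ]]
[([8, 8, 10, 9, 74], [12.81, 11.84])]
[[ 0.51029031 -0.27451506  0.0635    ]]
```

View pics/pil.png

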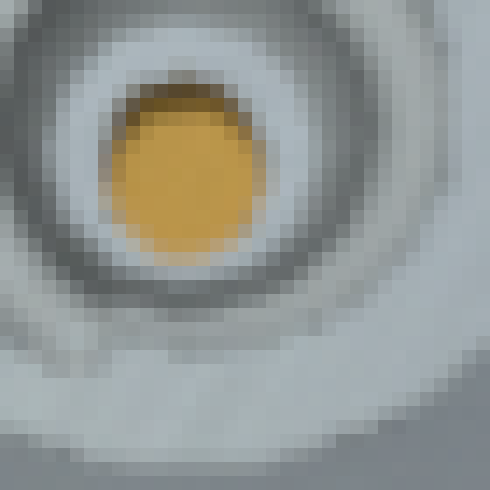

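```bash
python3 - <<'E'
from h import *
t=Cam("top")
P=t.onz([[172.2,188.3],[156.3,190.4]],.0535); d=P[0]-P[1]; print(P,P.mean(0),np.linalg.norm(d),np.degrees(np.arctan2(d[1],d[0])))
go([.535,.363,.205])
E
```

```text
[[0.5409113  0.35114851 0.0535    ]
 [0.53523987 0.38535942 0.0535    ]] [0.53807558 0.36825396 0.0535    ] 0.03467782377908683 -80.58719815031421
tool shift mm [ 3.000e-01 -6.113e+02 -1.862e+02] len 639.0 phi -75.4 tcp [ 0.5089 -0.2754  0.2054] tilt 0.02 j [ 29.6  15.9  -9.1 104.1   2.9  60.2 -56. ] t 1.7
```

Call:
send_rows(
  plan=[
    [[0, -44, -13.4], 0, 94],
    [[0, -44, -13.4], 0, 94],
    [[0, -44, -13.4], 0, 94],
    [[0, -44, -13.4], 0, 94],
    [[0, -44, -13.4], 0, 94],
    [[0, -44, -13.4], 0, 94],
    [[0, -44, -13.4], 0, 94],
    [[0, -44, -13.4], 0, 94],
    [[0, -44, -13.4], 0, 94],
    [[0, -44, -13.4], 0, 94],
    [[0, -44, -13.4], 0, 94],
    [[0, -44, -13.4], 0, 94],
  ],
)

```text
time: 2.9
ee_pos: [0.5325, 0.2762, 0.2056]
orientation: [117.5, 90.0, -48.1]
force: [1.1, 0.5, 0.1]
gripper_width: 1.001
```

Call:
send_rows(
  plan=[
    [[0, -41.5, -12.7], 0, 94],
    [[0, -41.5, -12.7], 0, 94],
    [[0, 0, 0], 0.12, 94],
    [[0, 0, 0], 0.12, 94],
    [[0, 0, 0], 0.12, 94],
    [[0, 0, 0], 0.12, 94],
    [[0, 0, 0], 0.12, 94],
    [[0, 0, 0], 0, 94],
    [[0, 0, 0], 0, 94],
    [[0, 0, 0], 0, 94],
  ],
)

```text
time: 3.9
ee_pos: [0.5358, 0.3626, 0.2055]
orientation: [136.8, 90.0, -63.0]
force: [-0.3, 0.8, -0.6]
gripper_width: 1.002
```

```bash
cat > mc.py <<'E'
from h import *
import sys
go([.538,.368,.205]); w=Cam("wrist",sys.argv[1])
m=hsv(w.im,(15,100,60),(32,255,255))
print(blobs(m,200))
b=blobs(((w.im.min(2)>175)).astype(np.uint8)*255,8); print(b)
P=w.onz([x[1] for x in b],.0535); print(P)
E
python3 mc.py w2
```

```text
tool shift mm [ 0.5 -5.9 -0.2] len 5.9 phi -109.83 tcp [0.5358 0.3626 0.2055] tilt 0.01 j [ -25.3   23.   -19.2   94.7    8.2   63.7 -156.5] t 3.9
[([540, 41, 98, 68, 4649], [590.38, 76.33]), ([289, 187, 59, 65, 2751], [317.96, 220.13]), ([39, 387, 52, 88, 2097], [59.27, 430.95]), ([560, 387, 51, 88, 2058], [590.41, 430.91])]
[([623, 59, 14, 9, 60], [629.5, 63.0]), ([577, 82, 13, 10, 57], [583.18, 86.25]), ([331, 210, 11, 9, 46], [336.26, 214.07]), ([294, 231, 11, 8, 43], [299.05, 234.67]), ([362, 299, 10, 3, 30], [366.5, 300.0]), ([403, 299, 10, 3, 30], [407.5, 300.0])]
[[0.57160072 0.11717085 0.0535    ]
 [0.56720541 0.1514012  0.0535    ]
 [0.53869083 0.35182988 0.0535    ]
 [0.53295198 0.38532424 0.0535    ]
 [0.46110612 0.35253684 0.0535    ]
 [0.44948202 0.32040842 0.0535    ]]
```

View pics/w2.png

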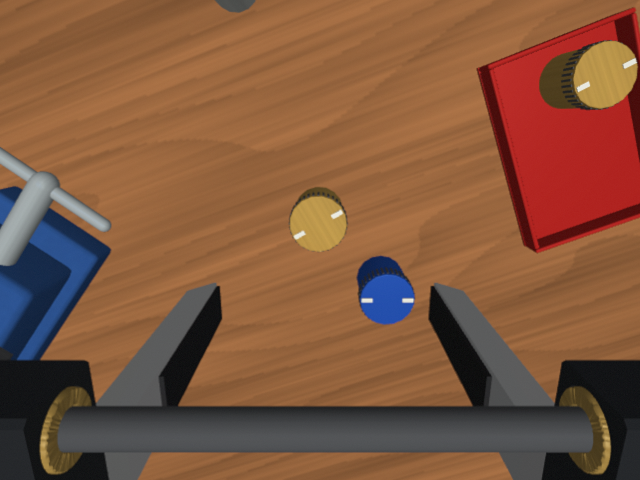

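The brass cap is at (318,221), alone, with marks at (336,214) and (299,235). The blue one is at (387,300). Joint 7 is at its limit here, so I'll turn counter-clockwise to about phi -45, which leaves travel for the screwing.

Call:
send_rows(
  plan=[
    [[0, 0, 0], -0.14, 94],
    [[0, 0, 0], -0.14, 94],
    [[0, 0, 0], -0.14, 94],
    [[0, 0, 0], -0.14, 94],
    [[0, 0, 0], -0.14, 94],
    [[0, 0, 0], -0.14, 94],
    [[0, 0, 0], -0.14, 94],
    [[0, 0, 0], -0.14, 94],
    [[0, 0, 0], 0, 94],
    [[0, 0, 0], 0, 94],
    [[0, 0, 0], 0, 94],
  ],
)

```text
time: 5.05
ee_pos: [0.5356, 0.363, 0.2056]
orientation: [166.8, 90.0, 31.0]
force: [0.3, 0.1, -0.2]
gripper_width: 1.003
```

```bash
python3 mc.py w3; python3 - <<'E'
from h import *
go([.5355,.368,.205])
w=Cam("wrist")
# fit top circle via marks-inclusive bright brass
m=hsv(w.im,(15,100,150),(32,255,255))|cv2.inRange(w.im,(175,175,175),(255,255,255))
for c in cv2.findContours(m,cv2.RETR_EXTERNAL,cv2.CHAIN_APPROX_NONE)[0]:
    if cv2.contourArea(c)>1000:
        h=cv2.convexHull(c).reshape(-1,2).astype(float); P=w.onz(h,.0535)[:,:2]
        print(c.reshape(-1,2).mean(0),cv2.minEnclosingCircle((P*1e4).astype(np.float32)))
E
```

```text
tool shift mm [ 0.6 -1.9 -5.2] len 5.6 phi -45.84 tcp [0.5356 0.363  0.2056] tilt 0.0 j [-16.2  24.8 -31.6  94.1  14.   65.  -97.3] t 5.05
[([292, 181, 59, 65, 2732], [320.98, 213.7]), ([497, 322, 68, 71, 2051], [533.57, 353.32]), ([39, 387, 52, 88, 2097], [59.32, 431.01]), ([560, 387, 51, 88, 2055], [590.37, 431.01])]
[([482, 0, 51, 54, 2157], [507.04, 25.97]), ([298, 202, 11, 9, 48], [302.96, 205.54]), ([333, 226, 11, 8, 46], [338.39, 229.24]), ([269, 289, 7, 10, 42], [272.0, 293.5]), ([287, 323, 8, 9, 41], [290.78, 327.02]), ([522, 359, 9, 7, 34], [525.97, 361.91]), ([550, 379, 8, 7, 29], [553.83, 382.28])]
[[0.72579293 0.36979416 0.0535    ]
 [0.53294128 0.38473112 0.0535    ]
 [0.5385938  0.35137966 0.0535    ]
 [0.46106636 0.35228599 0.0535    ]
 [0.44939363 0.32020806 0.0535    ]
 [0.56734677 0.15005217 0.0535    ]
 [0.57169116 0.11618719 0.0535    ]]
tool shift mm [ 0.6 -3.5 -3.4] len 4.9 phi -45.78 tcp [0.5355 0.3631 0.2056] tilt 0.01 j [-16.2  24.8 -31.6  94.1  14.   65.  -97.2] t 5.1
[543.89830508 367.03389831] ((5699.53076171875, 1337.9141845703125), 228.81797790527344)
[320.93975904 217.37951807] ((5358.4453125, 3681.47509765625), 227.6077117919922)
[507.41216216  26.07432432] ((7256.43359375, 3697.514892578125), 178.3368377685547)
```

Call:
send_rows(
  plan=[
    [[0, -3.4, -3.6], 0, 94],
    [[30, 0, 0], 0, 94],
    [[30, 0, 0], 0, 94],
    [[30, 0, 0], 0, 94],
    [[30, 0, 0], 0, 94],
    [[25, 0, 0], 0, 94],
    [[15, 0, 0], 0, 94],
    [[10, 0, 0], 0, 94],
    [[7.5, 0, 0], 0, 94],
    [[0, 0, 0], 0, 94],
    [[0, 0, 0], 0, 94],
  ],
)

```text
time: 6.25
ee_pos: [0.536, 0.3685, 0.0288]
orientation: [173.6, 89.9, 38.0]
force: [-1.3, -0.2, 0.6]
gripper_width: 1.001
```

```bash
python3 - <<'E'
from h import *
go([.5358,.3681,.0277]);Cam("scene","s3")
s=cv2.imread("pics/s3.png")[330:480,260:500];cv2.imwrite("pics/s3c.png",cv2.resize(s,None,fx=3,fy=3))
E
```

```text
tool shift mm [1.1 0.1 0.5] len 1.2 phi -45.62 tcp [0.536  0.3685 0.0288] tilt 0.06 j [ -19.8   35.9  -27.8  101.3   21.5   48.1 -103.2] t 6.25
```

View pics/s3c.png

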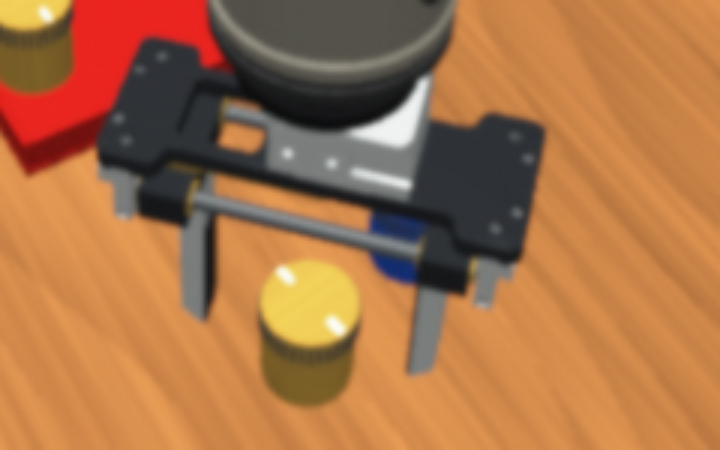

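The fingers straddle the brass cap: tip midpoint at about (310,340) in the crop, and the cap's mid-height axis is in the same place. Closing now.

Call:
send_rows(
  plan=[
    [[0, 0, 0], 0, 30],
    [[0, 0, 0], 0, 30],
    [[0, 0, 0], 0, 30],
    [[0, 0, 0], 0, 30],
    [[0, 0, 0], 0, 30],
    [[0, 0, 0], 0, 30],
    [[0, 0, 0], 0, 30],
    [[0, 0, 0], 0, 30],
  ],
)

```text
time: 7.1
ee_pos: [0.5358, 0.3681, 0.0281]
orientation: [156.4, 90.0, 20.8]
force: [-0.2, -0.6, 1.1]
gripper_width: 0.486
```

```bash
python3 - <<'E'
from h import *
go([.5358,.3681,.0277]);s=ctrl.get_state();print(s["gripper_width"]*94,s["force"],s["ft_torque"])
E
```

```text
tool shift mm [ 0.4  0.  -0. ] len 0.4 phi -45.62 tcp [0.5358 0.3681 0.0281] tilt 0.01 j [ -19.8   35.9  -27.7  101.4   21.5   48.  -103.2] t 7.1
45.678761645368375 [-0.23037122 -0.61370483  1.06992463] [-0.16908495 -0.08274948  0.05270231]
```

Call:
send_rows(
  plan=[
    [[-5, 0, 0], 0, 30],
    [[-20, 0, 0], 0, 30],
    [[-30, 0, 0], 0, 30],
    [[-30, 0, 0], 0, 30],
    [[-30, 0, 0], 0, 30],
    [[-25, 0, 0], -0.1, 30],
    [[0, 0, 0], -0.13, 30],
    [[0, 0, 0], -0.13, 30],
    [[0, 0, 0], -0.13, 30],
    [[0, 0, 0], -0.13, 30],
    [[0, 0, 0], -0.13, 30],
    [[0, 0, 0], 0, 30],
  ],
)

```text
time: 8.3
ee_pos: [0.5355, 0.3679, 0.1679]
orientation: [-85.3, 90.0, -177.8]
force: [-0.5, 0.1, -3.6]
gripper_width: 0.484
```

Call:
send_rows(
  plan=[
    [[0, 0, 0], -0.13, 30],
    [[0, 0, 0], -0.13, 30],
    [[0, 0, 0], -0.13, 30],
    [[0, 0, 0], -0.13, 30],
    [[0, 0, 0], -0.13, 30],
    [[0, 0, 0], -0.13, 30],
    [[0, 0, 0], -0.13, 30],
    [[0, 0, 0], -0.085, 30],
    [[0, 0, 0], 0, 30],
    [[0, 0, 0], 0, 30],
  ],
)

```text
time: 9.3
ee_pos: [0.5356, 0.368, 0.168]
orientation: [-128.3, 90.0, -164.2]
force: [-0.3, -0.4, -3.0]
gripper_width: 0.485
```

```bash
python3 - <<'E'
from h import *
go([.5104,-.2744,.170]);s=ctrl.get_state();print(s["gripper_width"]*94,s["force"],s["ft_torque"])
R,p,_=tool(); w=Cam("wrist","w4")
E
```

```text
tool shift mm [  -2.  -535.   356.5] len 642.9 phi 54.07 tcp [0.5356 0.368  0.168 ] tilt 0.01 j [ -2.9  33.1 -52.6  95.   28.3  66.2  -8.7] t 9.3
45.61096972124567 [-0.25302451 -0.37361426 -3.00530394] [-0.06146671 -0.15600215  0.02806327]
```

View pics/w4.png

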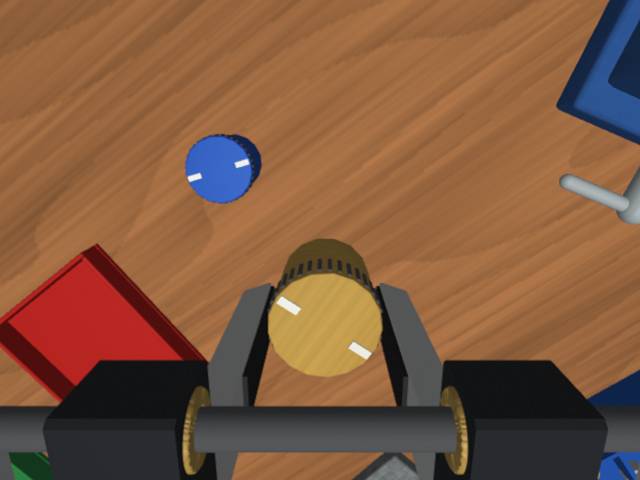

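The cap is held upright between the pads, with marks at (288,305) and (361,350). I'll measure its angle and centre in the hand.

```bash
cat > ml.py <<'E'
from h import *
def lug(save=None):
    R,p,st=tool(); w=Cam("wrist",save); z=p[2]-.0281+.0535
    m=((w.im.min(2)>170)).astype(np.uint8)*255
    b=[x for x in blobs(m,40) if 255<x[1][0]<395 and 240<x[1][1]<385 and x[0][4]<800]
    print(b)
    if len(b)==2:
        P=w.onz([x[1] for x in b],z); d=P[1]-P[0]; a=np.degrees(np.arctan2(d[1],d[0]))
        c=P.mean(0); print("len",np.linalg.norm(d),"lug angle",a,"centre-tcp tool",(R.T@(c-p))[1:]*1000,"phi",yaw(R),"delta",(yaw(R)-a)%180)
if __name__=="__main__": lug()
E
python3 ml.py
```

```text
[([277, 297, 24, 18, 197], [288.32, 305.28]), ([349, 342, 22, 17, 176], [359.53, 350.03])]
len 0.03429523762910331 lug angle 19.245445859283066 centre-tcp tool [-0.6268526  -0.58770983] phi 54.118041500438835 delta 34.87259564115577
```

Call:
send_rows(
  plan=[
    [[0, -20, 13.3], 0, 30],
    [[0, -38.2, 25.4], 0, 30],
    [[0, -38.2, 25.4], 0, 30],
    [[0, -38.2, 25.4], 0, 30],
    [[0, -38.2, 25.4], 0, 30],
    [[0, -38.2, 25.4], 0, 30],
    [[0, -38.2, 25.4], 0, 30],
    [[0, -38.2, 25.4], 0, 30],
    [[0, -38.2, 25.4], 0, 30],
    [[0, -38.2, 25.4], 0, 30],
    [[0, -38.2, 25.4], 0, 30],
    [[0, -38.2, 25.4], 0, 30],
  ],
)

```text
time: 10.6
ee_pos: [0.5169, -0.1621, 0.1684]
orientation: [-6.1, 90.0, -41.9]
force: [0.1, -0.1, -3.5]
gripper_width: 0.482
```

Call:
send_rows(
  plan=[
    [[0, -38.2, 25.4], 0, 30],
    [[0, -38.2, 25.4], 0, 30],
    [[0, -18, 13], 0, 30],
    [[0, 0, 0], 0, 30],
    [[0, 0, 0], 0, 30],
    [[0, 0, 0], 0, 30],
  ],
)

```text
time: 11.2
ee_pos: [0.5143, -0.2729, 0.1682]
orientation: [63.1, 90.0, 27.5]
force: [0.6, -0.2, -3.2]
gripper_width: 0.481
```

```bash
python3 - <<'E'
from h import *
go([.5104,-.2744,.120]);s=ctrl.get_state();print(s["gripper_width"]*94,s["force"],s["ft_torque"])
E
python3 ml.py
python3 - <<'E'
from h import *
w=Cam("wrist","w5"); Cam("scene","s5")
E
```

```text
tool shift mm [48.2 -3.5 -2.3] len 48.4 phi 54.39 tcp [ 0.5143 -0.2729  0.1682] tilt 0.02 j [ 60.9  25.4 -50.2 104.   22.1  60.9  56.8] t 11.2
45.18436245809025 [ 0.55580601 -0.18466168 -3.17180698] [ 0.03706018 -0.15661543 -0.06021391]
[([277, 297, 24, 18, 194], [288.39, 305.19]), ([349, 342, 22, 17, 175], [359.62, 349.96])]
len 0.0343085531163789 lug angle 19.5109483344086 centre-tcp tool [-0.59162743 -0.62438503] phi 54.3939317339577 delta 34.882983399549104
```

View pics/w5.png

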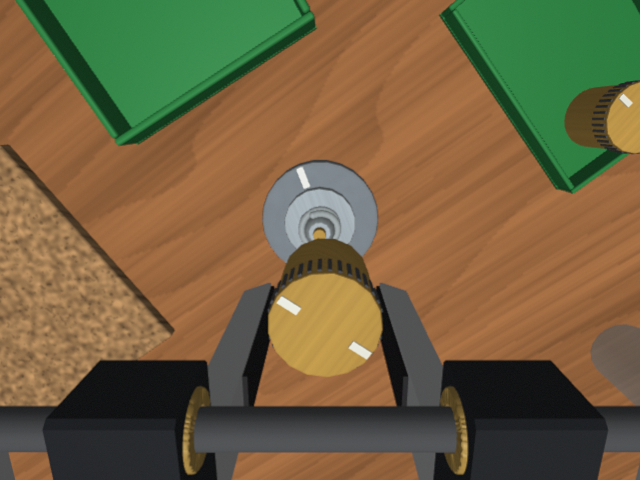

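The gauge foot is visible at columns 263–378 and the pilot at (320,233), just beyond the cap. I'll fit the visible foot arc for a second reading in this orientation.

```bash
python3 - <<'E'
from h import *
from scipy.optimize import least_squares
R,p,st=tool(); w=Cam("wrist")
hs=cv2.cvtColor(w.im,cv2.COLOR_BGR2HSV)
m=((hs[:,:,1]<75)&(hs[:,:,2]>70)).astype(np.uint8)*255
m[240:]=0; m[:,:240]=0; m[:,400:]=0; m[:150]=0
c=max(cv2.findContours(m,cv2.RETR_EXTERNAL,cv2.CHAIN_APPROX_NONE)[0],key=cv2.contourArea).reshape(-1,2).astype(float)
c=c[(c[:,1]<225)]
P=w.onz(c,.018)[:,:2]
f=least_squares(lambda x:np.hypot(P[:,0]-x[0],P[:,1]-x[1])-x[2],[.51,-.274,.046],loss='soft_l1',f_scale=.0005); print(f.x,abs(f.fun).max(),len(P))
mp=hsv(w.im,(15,140,120),(30,255,255))[222:240,305:335]; bb=blobs(mp,3); print(bb)
print(w.onz([[320,233]],.0635))
mk=[x for x in blobs(((w.im.min(2)>185)).astype(np.uint8)*255,20) if 290<x[1][0]<315 and x[1][1]<200]; print(mk)
Q=w.onz([mk[0][1]],.018)[0]; print(Q, np.degrees(np.arctan2(Q[1]+.2744,Q[0]-.5104)),np.degrees(np.arctan2(Q[1]-f.x[1],Q[0]-f.x[0])))
go([f.x[0],f.x[1],.1])
E
```

```text
[ 0.50908776 -0.27428381  0.04493983] 0.001144846561598939 204
[([10, 7, 11, 10, 92], [14.64, 11.99])]
[[ 0.50859856 -0.27352113  0.0635    ]]
[([297, 167, 13, 21, 147], [303.1, 177.07])]
[ 0.47488955 -0.26569362  0.018     ] 166.22408397185808 165.8997049328983
tool shift mm [68.2 -3.8 -3.6] len 68.4 phi 54.43 tcp [ 0.5142 -0.2732  0.1682] tilt 0.01 j [ 60.9  25.4 -50.2 104.   22.1  61.   56.9] t 11.4
```

Call:
send_rows(
  plan=[
    [[0, -3.6, -2.6], 0, 30],
    [[20, 0, 0], 0, 30],
    [[25, 0, 0], 0, 30],
    [[20, 0, 0], 0, 30],
    [[10, 0, 0], 0, 30],
    [[0, 0, 0], 0, 30],
    [[0, 0, 0], 0, 30],
  ],
)

```text
time: 12.1
ee_pos: [0.5102, -0.2755, 0.0937]
orientation: [27.5, 90.0, -8.1]
force: [1.1, 0.7, -3.9]
gripper_width: 0.483
```

```bash
cat > st.py <<'E'
from h import *
go([.5100,-.2746,.0701]);s=ctrl.get_state();R,p,_=tool();print("w",s["gripper_width"]*94,"F",s["force"].round(2),"T",s["ft_torque"].round(3),"open end above seat",(p[2]-.0281-.030)*1e3,"lug",yaw(R)-34.9,"past start rad",np.radians(-14.5-(yaw(R)-34.9)))
E
python3 st.py
python3 - <<'E'
from h import *
s=Cam("scene");cv2.imwrite("pics/s6.png",cv2.resize(s.im[150:260,150:290],None,fx=5,fy=5,interpolation=cv2.INTER_CUBIC))
E
```

```text
tool shift mm [23.6  0.6 -0.7] len 23.6 phi 54.38 tcp [ 0.5102 -0.2755  0.0937] tilt 0.04 j [ 58.6  30.1 -47.2 108.   27.1  53.8  53.1] t 12.1
w 45.40528785367847 F [ 1.12  0.65 -3.88] T [-0.025 -0.14  -0.022] open end above seat 35.60215474202204 lug 19.478456201892023 past start rad -0.593035935467703
```

View pics/s6.png

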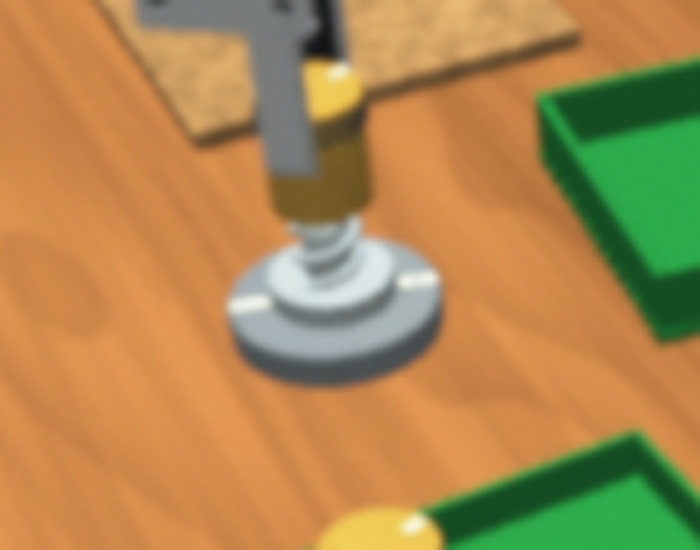

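The cap hangs centred over the gauge thread. I'll lower it in small steps.

Call:
send_rows(
  plan=[
    [[3, 0.5, -0.5], 0, 30],
    [[4, 0, 0], 0, 30],
    [[4, 0, 0], 0, 30],
    [[4, 0, 0], 0, 30],
    [[3, 0, 0], 0, 30],
    [[0, 0, 0], 0, 30],
    [[0, 0, 0], 0, 30],
  ],
)

```text
time: 12.85
ee_pos: [0.5097, -0.2747, 0.0749]
orientation: [134.8, 90.0, 99.2]
force: [-0.8, -0.6, -2.8]
gripper_width: 0.484
```

```bash
python3 st.py
```

```text
tool shift mm [4.8 0.2 0.2] len 4.8 phi 54.38 tcp [ 0.5097 -0.2747  0.0749] tilt 0.01 j [ 57.8  31.4 -46.3 108.8  28.5  52.   51.9] t 12.85
w 45.45403858434903 F [-0.76 -0.56 -2.76] T [ 0.016 -0.158 -0.011] open end above seat 16.840100292988005 lug 19.47846059959801 past start rad -0.5930360122221519
```

Call:
send_rows(
  plan=[
    [[1, 0, 0], 0, 30],
    [[1, 0, 0], 0, 30],
    [[1, 0, 0], 0, 30],
    [[0, 0, 0], 0, 30],
    [[0, 0, 0], 0, 30],
  ],
)

```text
time: 13.35
ee_pos: [0.5097, -0.2748, 0.072]
orientation: [115.1, 90.0, 79.4]
force: [0.4, 0.4, -2.2]
gripper_width: 0.486
```

```bash
python3 st.py
```

```text
tool shift mm [1.9 0.3 0.2] len 1.9 phi 54.37 tcp [ 0.5097 -0.2748  0.072 ] tilt 0.01 j [ 57.6  31.6 -46.1 108.9  28.7  51.8  51.8] t 13.35
w 45.70462906425855 F [ 0.41  0.45 -2.2 ] T [ 0.016 -0.104  0.023] open end above seat 13.883562752016937 lug 19.46973595893229 past start rad -0.5928837385164817
```

Call:
send_rows(
  plan=[
    [[1, 0, 0], 0, 30],
    [[0, 0, 0], 0, 30],
    [[0.4, 0, 0], 0.1, 30],
    [[0.4, 0, 0], 0.1, 30],
    [[0.4, 0, 0], 0.1, 30],
    [[0.4, 0, 0], 0.1, 30],
    [[0, 0, 0], 0, 30],
  ],
)

```text
time: 14.05
ee_pos: [0.5097, -0.2747, 0.0695]
orientation: [-25.4, 90.0, -84.1]
force: [0.2, -0.2, -3.4]
gripper_width: 0.483
```

```bash
python3 st.py
```

```text
tool shift mm [-0.6  0.3  0. ] len 0.7 phi 31.36 tcp [ 0.5097 -0.2747  0.0695] tilt 0.02 j [ 53.8  30.1 -40.7 109.2  25.3  50.   31.5] t 14.05
w 45.38503153158078 F [ 0.2  -0.15 -3.36] T [-0.013 -0.092  0.001] open end above seat 11.368851858186217 lug -3.5438278973856505 past start rad -0.19122127660577043
```

Call:
send_rows(
  plan=[
    [[0.4, 0, 0], 0.1, 30],
    [[0.4, 0, 0], 0.1, 30],
    [[0.4, 0, 0], 0.1, 30],
    [[0.4, 0, 0], 0.1, 30],
    [[0, 0, 0], 0, 30],
    [[0, 0, 0], 0, 30],
  ],
)

```text
time: 14.65
ee_pos: [0.5097, -0.2746, 0.0678]
orientation: [-108.8, 90.0, 170.0]
force: [0.8, -0.7, -3.2]
gripper_width: 0.483
```

```bash
python3 st.py
```

```text
tool shift mm [-2.3  0.3 -0. ] len 2.3 phi 8.82 tcp [ 0.5097 -0.2746  0.0678] tilt 0.01 j [ 49.9  28.8 -35.6 109.4  22.   48.6  11.7] t 14.65
w 45.44288532513515 F [ 0.81 -0.69 -3.18] T [-0.    -0.043  0.03 ] open end above seat 9.681411452132194 lug -26.075914735881405 past start rad 0.20203782607126028
```

Call:
send_rows(
  plan=[
    [[0.4, 0, 0], 0.1, 30],
    [[0.4, 0, 0], 0.1, 30],
    [[0.4, 0, 0], 0.1, 30],
    [[0.4, 0, 0], 0.1, 30],
    [[0.4, 0, 0], 0.1, 30],
    [[0, 0, 0], 0, 30],
    [[0, 0, 0], 0, 30],
  ],
)

```text
time: 15.35
ee_pos: [0.5097, -0.2747, 0.0658]
orientation: [-96.0, 90.0, 154.2]
force: [-0.1, -0.4, -2.7]
gripper_width: 0.485
```

```bash
python3 st.py
```

```text
tool shift mm [-4.3  0.3 -0.2] len 4.3 phi -19.81 tcp [ 0.5097 -0.2747  0.0658] tilt 0.01 j [ 44.9  27.6 -28.9 109.8  17.8  47.  -13.4] t 15.35
w 45.58915822504421 F [-0.13 -0.38 -2.68] T [-0.029 -0.075  0.018] open end above seat 7.671769231018269 lug -54.707292153308074 past start rad 0.7017496313865066
```

Call:
send_rows(
  plan=[
    [[0.3, 0, 0], 0.06, 30],
    [[0.3, 0, 0], 0.06, 30],
    [[0.3, 0, 0], 0.06, 30],
    [[0, 0, 0], 0, 30],
  ],
)

```text
time: 15.75
ee_pos: [0.5097, -0.2747, 0.0648]
orientation: [-106.9, 90.0, 132.9]
force: [-0.9, -0.5, -2.8]
gripper_width: 0.49
```

```bash
python3 st.py
```

```text
tool shift mm [-5.3  0.2 -0.3] len 5.3 phi -30.28 tcp [ 0.5097 -0.2747  0.0648] tilt 0.01 j [ 43.   27.2 -26.5 109.9  16.3  46.5 -22.6] t 15.75
w 46.01552274112085 F [-0.91 -0.47 -2.76] T [-0.011 -0.028 -0.024] open end above seat 6.745221815971994 lug -65.1776130695374 past start rad 0.8844912051151377
```

Call:
send_rows(
  plan=[
    [[0.25, 0, 0], 0.06, 30],
    [[0.25, 0, 0], 0.06, 30],
    [[0.25, 0, 0], 0.06, 30],
    [[0, 0, 0], 0, 30],
  ],
)

```text
time: 16.15
ee_pos: [0.5097, -0.2747, 0.0641]
orientation: [-81.3, 90.0, 148.2]
force: [0.3, 0.4, -3.9]
gripper_width: 0.483
```

```bash
python3 st.py
```

```text
tool shift mm [-6.   0.2 -0.3] len 6.0 phi -40.57 tcp [ 0.5097 -0.2747  0.0641] tilt 0.01 j [ 41.1  26.9 -24.1 110.1  14.9  46.1 -31.6] t 16.15
w 45.41551847865369 F [ 0.29  0.43 -3.9 ] T [ 0.02  -0.02   0.041] open end above seat 5.998379253181599 lug -75.47050971714859 past start rad 1.0641361411834394
```

Call:
send_rows(
  plan=[
    [[0.25, 0, 0], 0.06, 30],
    [[0.25, 0, 0], 0.06, 30],
    [[0, 0, 0], 0, 30],
    [[0, 0, 0], 0, 30],
  ],
)

```text
time: 16.55
ee_pos: [0.5098, -0.2748, 0.0639]
orientation: [97.6, 90.0, -39.7]
force: [-2.1, 0.7, 3.8]
gripper_width: 0.48
```

```bash
python3 st.py
```

```text
tool shift mm [-6.2  0.  -0.3] len 6.2 phi -47.36 tcp [ 0.5098 -0.2748  0.0639] tilt 0.01 j [ 39.9  26.7 -22.5 110.2  13.9  45.8 -37.6] t 16.55
w 45.16330566507848 F [-2.08  0.73  3.84] T [ 0.194  0.362 -0.004] open end above seat 5.7708804785115975 lug -82.26216425325488 past start rad 1.1826728744965023
```

Call:
send_rows(
  plan=[
    [[0, 0, 0], 0.05, 30],
    [[0, 0, 0], 0.05, 30],
    [[0, 0, 0], 0.05, 30],
    [[0, 0, 0], 0, 30],
    [[0, 0, 0], 0, 30],
  ],
)

```text
time: 17.05
ee_pos: [0.5099, -0.2748, 0.0639]
orientation: [124.6, 90.0, -21.4]
force: [-0.7, -0.0, 3.8]
gripper_width: 0.48
```

```bash
python3 st.py
```

```text
tool shift mm [-6.2 -0.1 -0.2] len 6.2 phi -56.01 tcp [ 0.5099 -0.2748  0.0639] tilt 0.03 j [ 38.3  26.4 -20.6 110.3  12.6  45.5 -45.2] t 17.05
w 45.105791368079664 F [-0.66 -0.03  3.85] T [ 0.099  0.214 -0.042] open end above seat 5.78717733812846 lug -90.91204875942458 past start rad 1.3336418390464073
```

Call:
send_rows(
  plan=[
    [[0.2, 0, 0], 0, 30],
    [[0, 0, 0], 0, 30],
    [[0, 0, 0], 0, 30],
  ],
)

```text
time: 17.35
ee_pos: [0.5099, -0.2748, 0.0638]
orientation: [132.4, 90.0, -13.7]
force: [-2.1, 0.8, 6.6]
gripper_width: 0.484
```

```bash
python3 st.py
```

```text
tool shift mm [-6.3 -0.1 -0.2] len 6.3 phi -56.07 tcp [ 0.5099 -0.2748  0.0638] tilt 0.03 j [ 38.3  26.4 -20.5 110.3  12.6  45.5 -45.2] t 17.35
w 45.469453227324266 F [-2.12  0.82  6.63] T [ 0.278  0.465 -0.009] open end above seat 5.692340079424277 lug -90.97498144406116 past start rad 1.334740221600435
```

Call:
send_rows(
  plan=[
    [[0.2, 0, 0], 0, 30],
    [[0.2, 0, 0], 0, 30],
    [[0, 0, 0], 0, 30],
    [[0, 0, 0], 0, 30],
  ],
)

```text
time: 17.75
ee_pos: [0.51, -0.2748, 0.0637]
orientation: [123.2, 90.0, -22.9]
force: [-3.2, 2.4, 13.6]
gripper_width: 0.481
```

```bash
python3 st.py
```

```text
tool shift mm [-6.4 -0.2 -0.1] len 6.4 phi -56.07 tcp [ 0.51   -0.2748  0.0637] tilt 0.03 j [ 38.3  26.4 -20.5 110.3  12.7  45.5 -45.3] t 17.75
w 45.23295879583484 F [-3.16  2.35 13.61] T [ 0.485  0.84  -0.   ] open end above seat 5.582465112105154 lug -90.97356805185557 past start rad 1.3347155532528252
```

At 5.7 mm above the collar the push rose at once to about 17 N. A further 0.15 rad of free clockwise turn did not relieve it, so the cap is on the pilot stub and not on the thread ramp: it is shallow. Now unscrewing.

Call:
send_rows(
  plan=[
    [[-0.3, 0, 0], -0.08, 30],
    [[-0.3, 0, 0], -0.08, 30],
    [[-0.3, 0, 0], -0.08, 30],
    [[-0.3, 0, 0], -0.08, 30],
    [[0, 0, 0], 0, 30],
  ],
)

```text
time: 18.25
ee_pos: [0.5095, -0.2748, 0.064]
orientation: [-120.3, 90.0, 112.0]
force: [0.2, 0.2, -2.4]
gripper_width: 0.484
```

```bash
python3 st.py
```

```text
tool shift mm [-6.1  0.3 -0.5] len 6.2 phi -37.69 tcp [ 0.5095 -0.2748  0.064 ] tilt 0.03 j [ 41.7  27.  -24.8 110.1  15.3  46.2 -29.1] t 18.25
w 45.49634016685323 F [ 0.19  0.25 -2.44] T [0.086 0.016 0.064] open end above seat 5.859549537556005 lug -72.59261830428117 past start rad 1.0139074605140317
```

Call:
send_rows(
  plan=[
    [[-0.5, 0, 0], -0.1, 30],
    [[-0.45, 0, 0], -0.1, 30],
    [[-0.42, 0, 0], -0.1, 30],
    [[-0.42, 0, 0], -0.1, 30],
    [[-0.42, 0, 0], -0.1, 30],
    [[-0.42, 0, 0], -0.1, 30],
    [[0, 0, 0], 0, 30],
  ],
)

```text
time: 18.95
ee_pos: [0.5095, -0.2748, 0.0666]
orientation: [-151.5, 90.0, 115.1]
force: [0.1, -0.2, -3.4]
gripper_width: 0.484
```

```bash
python3 st.py
```

```text
tool shift mm [-3.5  0.5 -0.3] len 3.6 phi -3.47 tcp [ 0.5095 -0.2748  0.0666] tilt 0.04 j [ 47.8  28.3 -32.7 109.6  20.2  47.9   1. ] t 18.95
w 45.45651540395203 F [ 0.13 -0.18 -3.4 ] T [ 0.082 -0.132 -0.016] open end above seat 8.461202431474538 lug -38.37026686392468 past start rad 0.41661475010518684
```

Call:
send_rows(
  plan=[
    [[-0.42, 0, 0], -0.1, 30],
    [[-0.42, 0, 0], -0.1, 30],
    [[-0.42, 0, 0], -0.1, 30],
    [[-0.42, 0, 0], -0.1, 30],
    [[-0.42, 0, 0], -0.1, 30],
    [[-0.42, 0, 0], -0.1, 30],
    [[-0.42, 0, 0], -0.1, 30],
    [[-0.42, 0, 0], -0.1, 30],
    [[-0.42, 0, 0], -0.1, 30],
    [[-0.42, 0, 0], -0.1, 30],
    [[0, 0, 0], 0, 30],
    [[0, 0, 0], 0, 30],
  ],
)

```text
time: 20.15
ee_pos: [0.5095, -0.2748, 0.0709]
orientation: [163.4, 90.0, 126.9]
force: [0.1, -0.2, -2.6]
gripper_width: 0.483
```

```bash
python3 st.py
```

```text
tool shift mm [0.8 0.4 0.3] len 0.9 phi 53.49 tcp [ 0.5095 -0.2748  0.0709] tilt 0.03 j [ 57.5  31.6 -45.9 108.9  28.6  51.6  50.9] t 20.15
w 45.36793491101012 F [ 0.13 -0.22 -2.56] T [-0.091 -0.15   0.016] open end above seat 12.75625249350075 lug 18.58667360444538 past start rad -0.5774713929302718
```

Back at the entry angle, free. I'll lift straight up, gently at first.

Call:
send_rows(
  plan=[
    [[-2, 0, 0], 0, 30],
    [[-3, 0, 0], 0, 30],
    [[-5, 0, 0], 0, 30],
    [[-10, 0, 0], 0, 30],
    [[-20, 0, 0], 0, 30],
    [[-30, 0, 0], 0, 30],
    [[-30, 0, 0], 0, 30],
    [[0, 0, 0], 0, 30],
    [[0, 0, 0], 0, 30],
  ],
)

```text
time: 21.05
ee_pos: [0.5098, -0.275, 0.1718]
orientation: [-12.1, 89.9, -48.4]
force: [0.0, 0.5, -4.3]
gripper_width: 0.484
```

```bash
python3 st.py; python3 - <<'E'
from h import *
w=Cam("wrist","w7"); t=Cam("top")
m=hsv(t.im,(0,200,60),(4,255,255))|hsv(t.im,(176,200,60),(180,255,255))
c=max(cv2.findContours(m,cv2.RETR_EXTERNAL,cv2.CHAIN_APPROX_NONE)[0],key=cv2.contourArea); print(cv2.contourArea(c),cv2.boundingRect(c))
w2=t.onz(cv2.boxPoints(cv2.minAreaRect(c)),.028);print(w2.round(4),w2.mean(0))
m=hsv(t.im,(18,120,100),(30,255,255))[160:195,250:295]
b=blobs(m,100);print(b); print("sorted",t.onz([[b[0][1][0]+250,b[0][1][1]+160]],.0575))
E
```

```text
tool shift mm [101.7   0.5  -0.2] len 101.7 phi 53.76 tcp [ 0.5098 -0.275   0.1718] tilt 0.08 j [ 61.5  24.8 -50.3 104.3  21.7  61.   56.9] t 21.05
w 45.46703008507699 F [ 0.02  0.55 -4.33] T [ 0.044 -0.075 -0.013] open end above seat 113.6623664267701 lug 18.86484042901064 past start rad -0.582326319888753
2894.5 (241, 167, 53, 73)
[[0.6032 0.2074 0.028 ]
 [0.6066 0.0905 0.028 ]
 [0.4403 0.0854 0.028 ]
 [0.4373 0.1991 0.028 ]] [0.52185922 0.14560513 0.028     ]
[([11, 8, 21, 20, 285], [20.88, 17.33])]
sorted [[0.57056312 0.1371011  0.0575    ]]
```

View pics/w7.png

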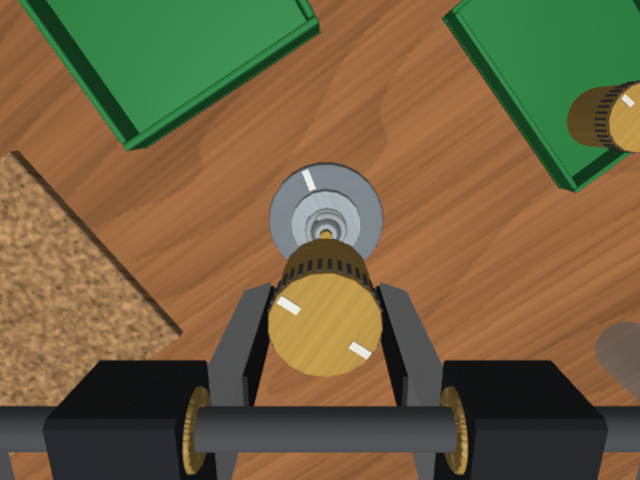

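The cap is still upright, marks at (288,305) and (360,350), so it has not slipped. The red tray's middle is at about (0.522,0.144), with the sorted cap at (0.571,0.137), so the free spot is at about (0.485,0.141).

```bash
python3 -c "
from h import *
go([.485,.141,.172])"
```

```text
tool shift mm [  -1.5  321.2 -265. ] len 416.4 phi 53.78 tcp [ 0.509  -0.2747  0.1703] tilt 0.07 j [ 61.5  24.9 -50.2 104.3  21.7  61.   56.9] t 21.15
```

Call:
send_rows(
  plan=[
    [[0, 20, -16.5], 0, 30],
    [[0, 34, -28], 0, 30],
    [[0, 34, -28], 0, 30],
    [[0, 34, -28], 0, 30],
    [[0, 34, -28], 0, 30],
    [[0, 34, -28], 0, 30],
    [[0, 34, -28], 0, 30],
    [[0, 34, -28], 0, 30],
    [[0, 34, -28], 0, 30],
    [[0, 29, -24.5], 0, 30],
    [[0, 0, 0], 0, 30],
    [[0, 0, 0], 0, 30],
  ],
)

```text
time: 22.35
ee_pos: [0.4847, 0.1416, 0.1703]
orientation: [-150.1, 89.9, 173.9]
force: [-1.0, -1.0, -3.2]
gripper_width: 0.483
```

```bash
python3 -c "
from h import *
go([.485,.141,.172]);go([.485,.141,.172]);Cam('wrist','w8')"
```

```text
tool shift mm [-1.7 -0.3  0.6] len 1.9 phi 53.94 tcp [0.4847 0.1416 0.1703] tilt 0.09 j [ 26.5  19.7 -59.  113.   19.8  58.3  12.2] t 22.35
tool shift mm [-1.7 -0.3  0.6] len 1.9 phi 53.94 tcp [0.4847 0.1416 0.1703] tilt 0.09 j [ 26.5  19.7 -59.  113.   19.8  58.3  12.2] t 22.35
```

View pics/w8.png

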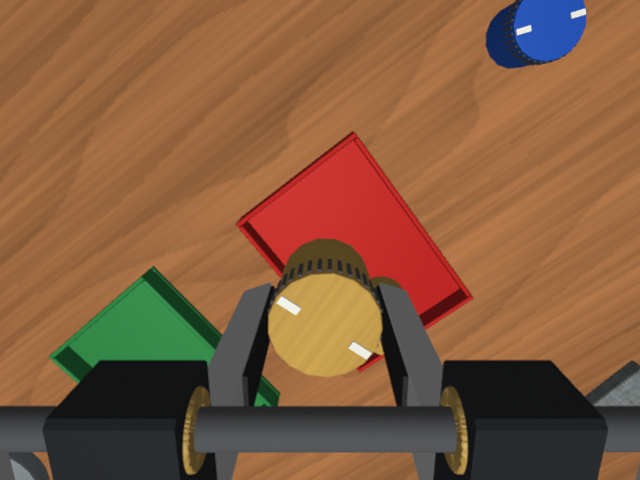

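The red tray lies below, with corners at (353,133), (238,222) and (472,296). The sorted cap is partly hidden at (385,290). I'll check the landing point against the tray's corners.

```bash
python3 -c "
from h import *
w=Cam('wrist')
print(w.proj([[.485,.141,.004],[.485,.141,.03]]))
C=w.onz([[353,133],[238,222],[472,296]],.026);print(C,np.linalg.norm(C[0]-C[1]),np.linalg.norm(C[0]-C[2]));print('mid',(C[1]+C[2])/2)
u=(C[2]-C[0]);u/=np.linalg.norm(u);v=(C[1]-C[0])/np.linalg.norm(C[1]-C[0]);d=np.array([.485,.141,.026])-(C[1]+C[2])/2;print(d@u,d@v)
go([.485,.141,.035])"
```

```text
[[326.07211943 218.46465866]
 [326.15251724 226.19214716]]
[[0.44080737 0.19761665 0.026     ]
 [0.44286898 0.08743543 0.026     ]
 [0.60300478 0.20147774 0.026     ]] 0.1102005023978419 0.1622433559798466
mid [0.52293688 0.14445659 0.026     ]
-0.03800839692049873 0.002746265547916893
tool shift mm [135.4   1.   -0.7] len 135.4 phi 53.75 tcp [0.4852 0.1398 0.1704] tilt 0.08 j [ 26.6  19.6 -59.  113.   19.8  58.3  12.2] t 22.45
```

Call:
send_rows(
  plan=[
    [[20, 0, 0], 0, 30],
    [[30, 0, 0], 0, 30],
    [[30, 0, 0], 0, 30],
    [[25, 0, 0], 0, 30],
    [[15, 0, 0], 0, 30],
    [[8, 0, 0], 0, 30],
    [[4, 0, 0], 0, 30],
    [[2, 0, 0], 0, 30],
    [[0, 0, 0], 0, 30],
    [[0, 0, 0], 0, 30],
  ],
)

```text
time: 23.45
ee_pos: [0.4859, 0.1409, 0.0378]
orientation: [44.8, 89.9, 8.6]
force: [1.1, 0.4, -2.8]
gripper_width: 0.48
```

```bash
python3 -c "
from h import *
go([.485,.141,.0321]);print(ctrl.get_state()['force'])"
```

```text
tool shift mm [ 5.7 -0.4 -0.8] len 5.7 phi 53.79 tcp [0.4859 0.1409 0.0378] tilt 0.06 j [ 17.6  30.3 -50.4 119.1  33.   45.5   0.7] t 23.45
[ 1.14555613  0.42108454 -2.75116579]
```

Call:
send_rows(
  plan=[
    [[1.5, 0, 0], 0, 30],
    [[1.5, 0, 0], 0, 30],
    [[1, 0, 0], 0, 30],
    [[0.7, 0, 0], 0, 30],
    [[0.5, 0, 0], 0, 30],
    [[0.3, 0, 0], 0, 30],
    [[0, 0, 0], 0, 30],
    [[0, 0, 0], 0, 30],
  ],
)

```text
time: 24.25
ee_pos: [0.4855, 0.1409, 0.0319]
orientation: [-13.8, 90.0, -50.0]
force: [-3.4, -0.3, 6.8]
gripper_width: 0.483
```

```bash
python3 -c "
from h import *
go([.485,.141,.0321]);print(ctrl.get_state()['force'])"
```

```text
tool shift mm [-0.2 -0.2 -0.5] len 0.5 phi 53.8 tcp [0.4855 0.1409 0.0319] tilt 0.02 j [ 17.2  30.7 -49.9 119.3  33.6  45.    0.2] t 24.25
[-3.41255322 -0.33936954  6.75564773]
```

It rests on the floor at the expected height (TCP 31.9 mm, which also shows no slip in the grip). I'll ease off, open partly and lift.

Call:
send_rows(
  plan=[
    [[-0.4, 0, 0], 0, 30],
    [[0, 0, 0], 0, 56],
    [[0, 0, 0], 0, 62],
    [[0, 0, 0], 0, 62],
    [[0, 0, 0], 0, 62],
    [[0, 0, 0], 0, 62],
    [[-3, 0, 0], 0, 62],
    [[-8, 0, 0], 0, 62],
    [[-20, 0, 0], 0, 62],
    [[-30, 0, 0], 0, 62],
    [[-40, 0, 0], 0, 62],
    [[-40, 0, 0], 0, 62],
  ],
)

```text
time: 25.45
ee_pos: [0.4849, 0.141, 0.1748]
orientation: [-168.3, 90.0, 155.6]
force: [0.3, -0.9, 0.0]
gripper_width: 0.66
```

Call:
send_rows(
  plan=[
    [[-20, 0, 0], 0, 62],
    [[0, -40, 0], 0, 62],
    [[0, -40, 0], 0, 62],
    [[0, 0, 0], 0, 62],
    [[0, 0, 0], 0, 62],
  ],
)

```text
time: 25.95
ee_pos: [0.4382, 0.0752, 0.1936]
orientation: [-12.2, 89.9, -48.6]
force: [0.4, 0.6, 0.7]
gripper_width: 0.662
```

```bash
python3 -c "
from h import *
go([.485,.141,.2]);print(ctrl.get_state()['force'],ctrl.get_state()['gripper_width'])
w=Cam('wrist','w9');s=Cam('scene','s9')
b=blobs(((w.im.min(2)>170)).astype(np.uint8)*255,15);
for x in b: print(x,w.onz([x[1]],.0575).round(4))"
```

```text
tool shift mm [-6.4 80.7 -1.3] len 81.0 phi 53.67 tcp [0.4382 0.0752 0.1936] tilt 0.1 j [ 40.6  10.2 -62.9 118.3  10.9  57.5  25.8] t 25.95
[0.4192555  0.58562679 0.69811432] 0.6620427155539381
([621, 28, 14, 8, 71], [627.85, 31.48]) [[0.4493 0.3186 0.0575]]
([409, 208, 12, 10, 57], [414.53, 212.6]) [[0.4686 0.1357 0.0575]]
([445, 233, 11, 10, 53], [449.96, 237.53]) [[0.5009 0.1468 0.0575]]
([498, 294, 11, 10, 46], [503.0, 298.5]) [[0.5688 0.1542 0.0575]]
([464, 322, 11, 9, 43], [469.05, 325.63]) [[0.5733 0.1201 0.0575]]
```

View pics/w9.png

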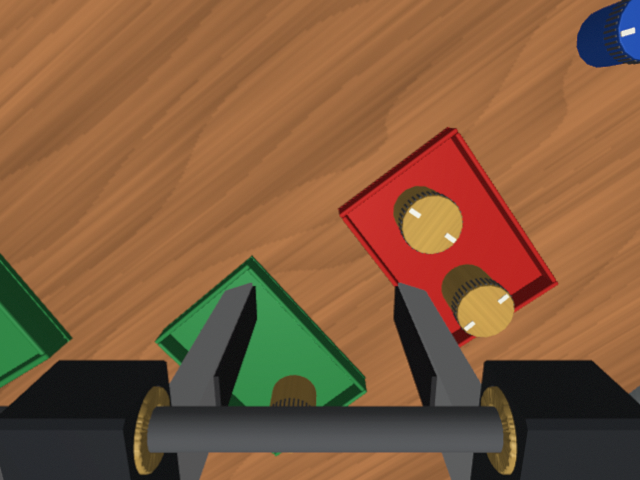

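View pics/s9.png

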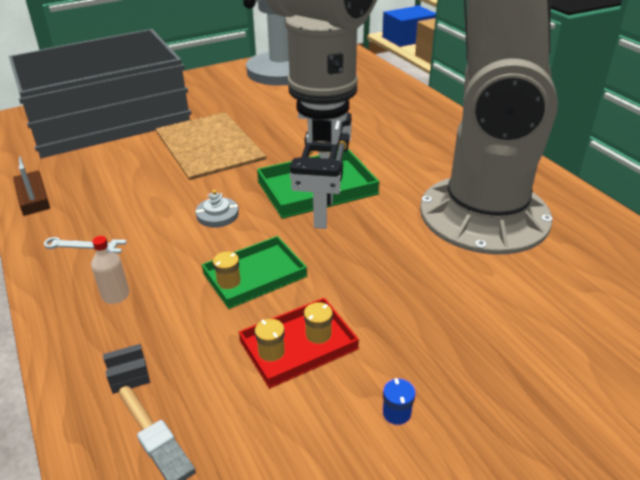

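The scene picture shows the cap upright in the red tray at (318,322). The sorted cap at (269,338), the other things and the blue cap look unmoved. The wrist view puts the cap's centre at (0.485,0.141), where it was placed. Handing in.

```bash
python3 -c "
from plant import ctrl
print(ctrl.finish_job())"
```

```text
the job is handed in; nothing more can be done
None
```

I screwed the brass cap onto the gauge until it was finger-tight. It stopped short of the collar, so I unscrewed it and stood it in the red tray. I handed the job in about 26 s into the 72 s allowed; no verdict was reported.

- **Stop:** The cap stopped with its open end about 5.7 mm above the collar, where a shallow cap should stop at 6 mm. The push rose at once and I held it at about 17 N.
- **Why it is shallow:** Turning 0.15 rad further clockwise did not relieve the push, so the cap was bearing on the pilot stub and not on the thread ramp. I estimated the angle at first contact as 1.0–1.2 rad past the starts, against the stated 0.95. The difference fits the thread play and my slower descent.
- **Placing:** The cap touched the tray floor with about 10 N at the expected height. The last wrist picture shows it upright at (0.485, 0.141), about 38 mm from the tray's middle. The wrist force read almost zero after release, and the other things looked unmoved in the last pictures.
- **Disagreement:** My two camera readings of the gauge axis differed by about 1.5 mm. I put this down to wrist-camera calibration and corrected for it; the cap showed no side load as it went on.

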